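# Batch transformers into the returns box with the tip tray

## Robot

A 7-joint arm with a two-finger parallel gripper is mounted at the origin on a cart in front of the work surface, level with it; the furniture and walls round the work are solid. World frame = base frame: x ahead of the robot, y to its left, z up, the work surface at z = 0. Lengths are in m, angles in rad, forces in N, time in s.
With the tool pointing down it reaches from about 0.425 to 0.95 m from the base axis. Payload 4.7 kg.
Tool frame: the origin (TCP) lies midway between the tips of the shut fingers; the grasp point (between the pads) lies 19 mm behind it; z points along the fingers, y is the line along which they close (so a half turn about z gives the same grasp; the last joint's range is limited). The gripper opens to 87 mm and grips with 3 to 60 N. Pads are 19 mm wide; open, the fingers measure 117 mm over their backs; the gripper's body (75 mm by 190 mm) begins 51 mm behind the grasp point.
Start: joints at [-1.342, 0.469, -0.049, 1.532, 0.024, 1.141, -0.082], TCP at [0.172, 0.653, 0.223] pointing down, gripper open.
Joint ranges: [-2.59, 2.59], [-0.33, 1.99], [-1.39, 1.29], [0.1, 2.45], [-1.04, 4.18], [0.21, 1.99], [-2.66, 2.66]. Speed limits (rad/s): [2.57, 2.57, 3.14, 3.14, 3.14, 3.14, 3.14].

## Interface

Orientations are given as a rotation vector (axis times angle).
In Python, from workcell import get_obs, read_camera, close_job gives the robot as it stands. The module is installed in compiled form; this text tells all that it offers.
- The arm moves only by the tool move_arm, never from a script. Its arguments are lists of equal length, an entry for each row: "delta_pos": the shift along the tool's x, y, z in cm, a list of three; "dr": the turn, a rotation vector about the tool's x, y, z in rad, a list of three; "jaw": the closure, from 0 (fully open) to 1 (shut). A call has 1 to 10 rows; each row is the pose to reach, as a shift and turn from the pose commanded when the call began, along the tool's axes at that moment; what a row does not reach only later rows make up. A row lasts 1/12 s, in which the tool goes at most 41.7 mm and 7.16 degrees, less where a joint would pass 70% of its speed; a pose out of reach is approached as far as the arm can. A call with a gripper value outside its range is refused whole. The fingers move at their own pace and stop on an object; "force" is the grip in N (left out, the last holds). Time passes only in rows, so rows that repeat a pose let the fingers close. It gives the time, the measured TCP pose, the force and the opening at its end, in the units of the state.
- get_obs(): the state, without advancing time (a new reading comes with each control period).
- read_camera(name): name is "scene" or "side" or "wrist"; returns a dict with "img" (400x640x3 uint8, red, green, blue), "vfov" (degrees; the focal length in pixels is half the picture's height over the tangent of half this angle, whatever the lens; pixels are square), "cx", "cy" (the principal point, pixels), "R" (3x3) and "t" (3): a world point X has camera coordinates R X + t; the wrist camera has in their place "tool_from_camera" (4x4, takes a point from camera to tool coordinates, whose origin is the TCP and whose axes are the flange's). Camera axes: x right, y down, z forward; pixel columns grow to the right and rows downward; lengths in m; the calibration is good to about 2 mm. A picture is of the moment at which its call begins: read the wrist's pose just before it. There is no depth.
- close_job(): hands the job in, once; it reports no verdict.
The state is a dict: "clock": time; "q": joint angles; "dq": joint speeds; "joint_efforts": joint torques, N m; "tcp_pos": TCP position; "tcp_rot": TCP orientation; "wrist_force": force on the tool from outside, world axes, zero at the start; "torque": the same for the moment, N m; "grip_width": finger opening in m.
Only numpy, scipy, OpenCV 4.12 (cv2) and the standard library are available. Lean on these libraries where they do the work, as an engineer would, in place of code of your own. Each camera call takes 0.05 s, during which the arm holds its last target. There are 200 camera calls.

## Task

Put every loose transformer on the bench onto the tip tray with the others, while the returns box is still shut; then pull up the plunger knob, slide the box's cover fully open, and lift the tray by its handle until all the transformers have slid into the box (tip them in, do not put them in by hand, and never tip onto the shut cover). Lay the tray back flat, slide the cover shut so that the plunger snaps home, and last push the batch counter's plunger fully down. Leave the driver, label roll and carton where they lie.

Things in the scene. Friction and masses are not known exactly. Their poses are not given: they have to be found in the camera images.
- station: tip-tray station, fixed on the bench: grey returns box (140 deep, 240 wide, rim 120 mm high) behind a hinged steel tray. Origin on the bench under the middle of the tray's hinge; x points from tray to box (away from the robot), y left along the hinge, z up. The shut cover plate lies on the rim, top at z = 128 mm
- box_mouth (a point): middle of the box's mouth, 120 mm above the bench; axes as the station's. Box inside: station x 0 to 135, y -129 to 104, floor z 6 mm. Guard walls round the mouth at y = +-106 mm and behind it rise to z = 188 mm (200 behind)
- tray_middle (a point): middle of the flat tray's floor, 142 mm above the bench, at station x = -70, y = 0 (does not move with the tray). Floor inside: station x -136 to 0, 190 mm in y; lips 15 mm high on three sides, none at the hinge side (x = 0), where parts slide into the box. Hinge axis: x = 0, z = 140 mm, along y
- tray (a joint): tip angle of the tray, rad: 0 = flat, grows as the handle is lifted, stop at 1.2. No latch or spring: it falls back when let go. Parts begin to slide at 0.5 to 0.7; about 1.1 empties it
- tray_handle (a point): middle of the tray's handle: black round bar, 12 mm thick, 100 mm long, parallel to the hinge, 50 mm out from the near lip, 190 mm from the hinge axis, 143 mm above the bench when flat; free all round in its middle 80 mm. Lifting the full tray takes up to 10 N. The point turns with the tray
- cover (a joint): how far the box's cover plate is slid open, m: 0 = shut, 0.130 = fully open. It slides level to station -x, under the tray; friction about 2 N. Shut, it is locked by the index plunger, whose pin snaps home by itself within 2 mm of shut once the knob is let go
- plunger (a joint): lift of the spring index plunger on the cover, m: 0 = pin home, 0.014 = pulled right up. The pin clears its hole at 0.007; spring 5 to 8.5 N. Let go while the cover is not shut, the pin rides on the rail at 0.007, and the cover can be slid either way by the knob without lifting
- plunger_knob (a point): on the axis of the plunger's upright black knob (neck 18 mm diameter, 143 to 170 mm above the bench with the pin home, and a 24 mm head above it, to 180 mm) on the cover's right-hand end beside the tray; this point is 160 mm up with the pin home, with free room below the neck down to a collar at 133 mm. Station y = -126; x = +40 shut, -90 mm open
- counter (a joint): stroke of the batch counter's push plunger, m: 0 = up, 0.012 = fully pressed; sprung, 3 N at first, 10 N at full stroke
- counter_top (a point): middle of the top of the batch counter's black round push plunger, 30 mm diameter, on a grey post left of the tray (station x = -70, y = +150 mm), 153 mm above the bench; press straight down. Moves with the plunger
- transformer_1: mains transformer, grey core, yellow bobbin, loose thin wires on its -x side, 0.3 kg, all five alike (3 or 4 present). Origin on the underside, z up when it stands; middle of the core at x +15, y 0, z +21 mm. Core 26 (x) x 50 (y) x 42 (z) mm, foot tabs 66 in y and 2 high, bobbin 42 (x) x 34 (y) at z 6 to 36. Grasp across the 50 mm. Starts on the tray.
- transformer_2: mains transformer, grey core, yellow bobbin, loose thin wires on its -x side, 0.3 kg, all five alike (3 or 4 present). Origin on the underside, z up when it stands; middle of the core at x +15, y 0, z +21 mm. Core 26 (x) x 50 (y) x 42 (z) mm, foot tabs 66 in y and 2 high, bobbin 42 (x) x 34 (y) at z 6 to 36. Grasp across the 50 mm. Starts on the bench.
- transformer_3: mains transformer, grey core, yellow bobbin, loose thin wires on its -x side, 0.3 kg, all five alike (3 or 4 present). Origin on the underside, z up when it stands; middle of the core at x +15, y 0, z +21 mm. Core 26 (x) x 50 (y) x 42 (z) mm, foot tabs 66 in y and 2 high, bobbin 42 (x) x 34 (y) at z 6 to 36. Grasp across the 50 mm. Starts on the bench.
- transformer_4: mains transformer, grey core, yellow bobbin, loose thin wires on its -x side, 0.3 kg, all five alike (3 or 4 present). Origin on the underside, z up when it stands; middle of the core at x +15, y 0, z +21 mm. Core 26 (x) x 50 (y) x 42 (z) mm, foot tabs 66 in y and 2 high, bobbin 42 (x) x 34 (y) at z 6 to 36. Grasp across the 50 mm. Starts on the bench.
- transformer_5: mains transformer, grey core, yellow bobbin, loose thin wires on its -x side, 0.3 kg, all five alike (3 or 4 present). Origin on the underside, z up when it stands; middle of the core at x +15, y 0, z +21 mm. Core 26 (x) x 50 (y) x 42 (z) mm, foot tabs 66 in y and 2 high, bobbin 42 (x) x 34 (y) at z 6 to 36. Grasp across the 50 mm. Starts on the bench.
- nut_driver: bystander: orange-handled driver lying on the bench, 170 x 28 x 26 mm; origin on its underside
- label_roll: bystander: white label roll lying flat, 82 mm across, 32 mm high; origin under its middle
- carton_small: bystander: brown card box, 75 x 105 x 45 mm; origin under its middle
Not all that is in view belongs to the job. What is shaped like the transformer_5 but green or red is not meant.

How it is judged:
By the outcome, as a careful person would: the job done as asked, in the order asked, and still so for the second after the job is handed in, with the robot touching nothing.
Of transformer_1, transformer_2, transformer_3, transformer_4, transformer_5 only 3 to 4 are there at a start; the rules pass over those that are not, and their reading is None.
At some moment in a run one of transformer_1, transformer_2, transformer_3, transformer_4, transformer_5 may be knocked a few centimetres aside while the robot is not near it.
Once in a run the grip may slacken for a moment while it holds something.
It also fails if it takes over 210 s, if anything falls off the work surface, if the arm or the gripper's body presses on something with over 40 N, if the wrist force passes 120 N, or if a joint passes its speed limit or range.

## Working session

There is one attempt and no reset: what is moved stays moved. The work goes in short steps, Python scripts to look and compute and a tool call to move; the robot and the scene stay as the last step left them, time stands still between calls to the robot, and variables do not carry over. Pictures are saved under pics/ and viewed, on a budget of 14 in all, crops included, one or two more only if the job needs it, and the job is handed in when it is done.

Besides the shell and the picture viewer there is one more tool, called as a command line: name --argument value ..., lists and objects as JSON in quotes. move_arm: Moves the arm, as the interface text tells. Its arguments: {"type":"object","properties":{"delta_pos":{"type":"array"},"dr":{"type":"array"},"jaw":{"type":"array"},"force":{"type":"number"}},"required":["delta_pos","dr","jaw"]}

```bash
mkdir -p pics; cat > h.py <<'E'
import numpy as np, cv2
from scipy.spatial.transform import Rotation as Rn
from workcell import get_obs, read_camera
def snap(name,fn):
    o=get_obs(); c=read_camera(name)
    cv2.imwrite('pics/'+fn+'.png',c['img'][:,:,::-1])
    f=200/np.tan(np.radians(c['vfov'])/2)
    if 'R' in c: R=np.array(c['R']);t=np.array(c['t'])
    else:
        T=np.array(c['tool_from_camera']); W=np.eye(4); W[:3,:3]=Rn.from_rotvec(o['tcp_rot']).as_matrix(); W[:3,3]=o['tcp_pos']
        M=np.linalg.inv(W@T); R=M[:3,:3]; t=M[:3,3]
    d=dict(R=R,t=t,f=f,cx=c['cx'],cy=c['cy']); np.savez('pics/'+fn+'.npz',**d)
    return c['img'],d
def load(fn): return cv2.imread('pics/'+fn+'.png')[:,:,::-1],dict(np.load('pics/'+fn+'.npz'))
def ray(d,u,v):
    r=d['R'].T@np.array([(u-d['cx'])/d['f'],(v-d['cy'])/d['f'],1]); return -d['R'].T@d['t'],r
def onz(d,u,v,z):
    c,r=ray(d,u,v); return c+r*(z-c[2])/r[2]
def proj(d,X):
    p=d['R']@np.array(X)+d['t']; return p[:2]/p[2]*d['f']+[d['cx'],d['cy']]
def goto(pos,yaw=None):
    "tool-frame cm shift and dr to world pos; yaw=world dir angle of tool y (mod pi), tool down"
    o=get_obs(); R=Rn.from_rotvec(o['tcp_rot']).as_matrix()
    dp=R.T@(np.array(pos)-o['tcp_pos'])*100
    dr=None
    if yaw is not None:
        best=None
        for k in (0,np.pi):
            y=np.array([np.cos(yaw+k),np.sin(yaw+k),0]); z=np.array([0,0,-1.]); G=np.c_[np.cross(y,z),y,z]
            w=Rn.from_matrix(R.T@G).as_rotvec()
            if best is None or np.linalg.norm(w)<np.linalg.norm(best): best=w
        dr=best.round(3)
    print('dpos',dp.round(2),'dr',dr,'q7',round(o['q'][6],2),'t',o['clock']); 
E
python3 - <<'E'
from h import *
o=get_obs(); print({k:np.round(v,3) for k,v in o.items()}); print(Rn.from_rotvec(o['tcp_rot']).as_matrix().round(3))
for n in('scene','side','wrist'):
    im,d=snap(n,n+'0'); print(n,d['f'],(-d['R'].T@d['t']).round(3), d['cx'],d['cy'])
E
```

```text
{'clock': np.float64(0.0), 'q': array([-1.342,  0.469, -0.049,  1.534,  0.024,  1.141, -0.082]), 'dq': array([ 0.   , -0.001,  0.002, -0.   , -0.   ,  0.   ,  0.001]), 'joint_efforts': array([ 1.0000e-03, -5.0798e+01, -8.1000e-02, -2.3615e+01, -6.1000e-02,
        3.8000e-02,  0.0000e+00]), 'tcp_pos': array([0.172, 0.652, 0.221]), 'tcp_rot': array([-4.040e-01, -3.115e+00,  3.000e-03]), 'wrist_force': array([ 0.651,  0.228, -0.024]), 'torque': array([-0.002,  0.009, -0.027]), 'grip_width': np.float64(0.087)}
[[-0.967  0.255 -0.   ]
 [ 0.255  0.967 -0.002]
 [-0.    -0.002 -1.   ]]
scene 400.4573056217073 [ 0.084 -0.776  0.851] 314.3885320991856 196.78750637306158
side 491.5477409825192 [-0.595  0.374  1.32 ] 318.96748613582605 199.9757035546924
wrist 292.7896475915149 [0.098 0.672 0.384] 319.4923848801385 194.06474901268913
```

View pics/scene0.png

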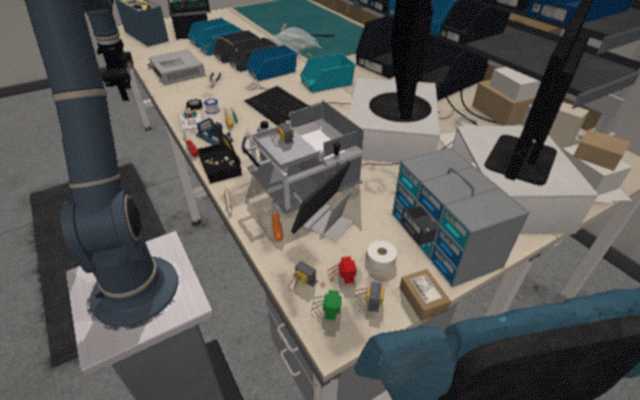

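View pics/side0.png

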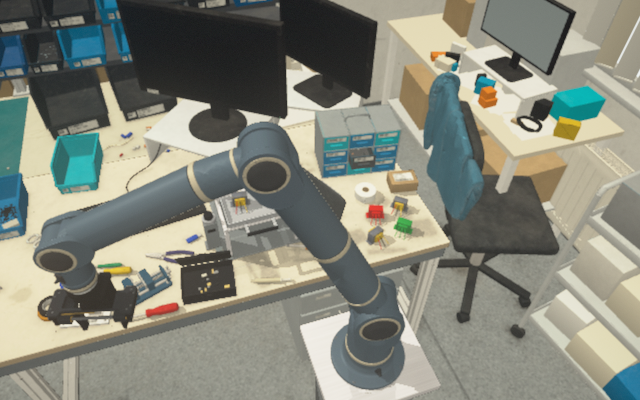

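The scene view shows loose yellow-bobbin transformers at about (305,273) and (375,295), and one on the tray at (285,133). The red and green ones are decoys. The side view shows the same, partly hidden by the arm. Next I'll zoom in on the station and work out rough positions.

```bash
python3 - <<'E'
from h import *
im,d=load('scene0'); c=im[85:335,180:480]; cv2.imwrite('pics/c1.png',cv2.resize(c,None,fx=2.6,fy=2.3,interpolation=cv2.INTER_CUBIC)[:,:,::-1])
hsv=cv2.cvtColor(im,cv2.COLOR_RGB2HSV)
s,ds=load('side0')
for n,I,D in(('scene',im,d),('side',s,ds)):
    h=cv2.cvtColor(I,cv2.COLOR_RGB2HSV)
    m=cv2.inRange(h,(17,110,90),(32,255,255))
    k,l,st,ce=cv2.connectedComponentsWithStats(m)
    for i in range(1,k):
        if st[i,4]>12: print(n,ce[i].round(1),st[i,4],onz(D,*ce[i],.03).round(3),onz(D,*ce[i],.165).round(3))
E
```

```text
scene [228.9 120.7] 55 [0.505 0.627 0.03 ] [0.436 0.397 0.165]
scene [281.3 133.1] 43 [0.644 0.435 0.03 ] [0.552 0.236 0.165]
scene [301.4 276.3] 102 [ 0.377 -0.205  0.03 ] [ 0.329 -0.299  0.165]
scene [367.7 294.1] 55 [ 0.49  -0.335  0.03 ] [ 0.423 -0.407  0.165]
scene [381.5 295.4] 43 [ 0.517 -0.355  0.03 ] [ 0.445 -0.424  0.165]
side [566.6 128.1] 454 [ 0.694 -1.235  0.03 ] [ 0.559 -1.066  0.165]
side [240.  201.4] 77 [0.685 0.22  0.03 ] [0.551 0.236 0.165]
side [398.8 205.7] 65 [ 0.487 -0.327  0.03 ] [ 0.374 -0.254  0.165]
side [378.4 236.5] 54 [ 0.374 -0.196  0.03 ] [ 0.273 -0.137  0.165]
side [118.3 270.2] 170 [0.499 0.656 0.03 ] [0.385 0.626 0.165]
side [226.4 285.8] 18 [0.334 0.34  0.03 ] [0.237 0.343 0.165]
side [ 42.1 316.8] 44 [0.393 0.876 0.03 ] [0.289 0.824 0.165]
side [ 68.  313.5] 22 [0.381 0.805 0.03 ] [0.279 0.76  0.165]
```

View pics/c1.png

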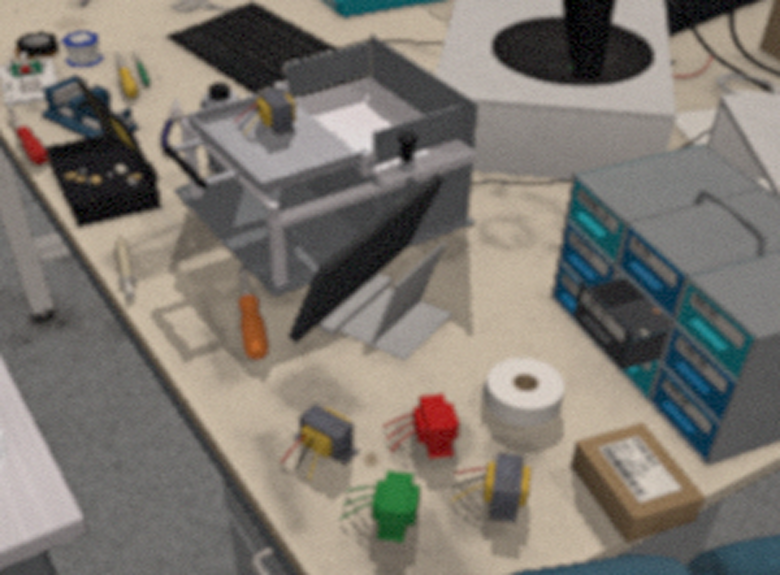

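```bash
python3 - <<'E'
from h import *
d=load('scene0')[1]
for n,u,v,z in(('knob',336.5,147,.18),('counter',264,123,.153),('screen bl',293,230,.05)): print(n,onz(d,u,v,z).round(3))
goto([.40,.40,.42],0.3); goto([.5,.05,.45],0)
E
```

```text
knob [0.648 0.059 0.18 ]
counter [0.539 0.341 0.153]
screen bl [ 0.428 -0.066  0.05 ]
dpos [-28.48 -18.61 -19.8 ] dr [-1.000e-03  1.000e-03  1.013e+00] q7 -0.08 t 0.15
dpos [-47.07 -49.91 -22.75] dr [-1.000e-03  1.000e-03  1.313e+00] q7 -0.08 t 0.15
```

move_arm --delta_pos '[[0,0,-4],[0,0,-8],[0,0,-12],[-3,-2,-16],[-7,-5,-19],[-11,-8,-20],[-15,-11,-20],[-19,-14,-20],[-23,-16,-20],[-27,-18,-20]]' --dr '[[0,0,0.1],[0,0,0.2],[0,0,0.3],[0,0,0.4],[0,0,0.5],[0,0,0.6],[0,0,0.7],[0,0,0.8],[0,0,0.9],[0,0,1.0]]' --jaw '[0,0,0,0,0,0,0,0,0,0]'

```text
clock: 0.98
tcp_pos: [0.3472, 0.4478, 0.422]
tcp_rot: [-1.853, -2.536, -0.001]
wrist_force: [0.5, 0.6, 0.5]
grip_width: 0.0873
```

```bash
python3 - <<'E'
from h import *
print(get_obs()['tcp_pos'],get_obs()['q'].round(2)); goto([.5,.05,.45],0)
E
```

```text
[0.34715231 0.44778687 0.42196917] [-1.18  0.18  0.23  1.5  -0.04  1.47 -0.64]
dpos [-42.54   2.48  -2.84] dr [ 0.    -0.001  0.309] q7 -0.64 t 0.9833
```

move_arm --delta_pos '[[-4,0.2,0],[-8,0.5,-1],[-12,1,-2],[-16,1,-3],[-20,1.5,-3],[-24,2,-3],[-28,2,-3],[-32,2,-3],[-36,2.5,-3],[-38,2.5,-3]]' --dr '[[0,0,0.03],[0,0,0.06],[0,0,0.1],[0,0,0.13],[0,0,0.16],[0,0,0.2],[0,0,0.23],[0,0,0.25],[0,0,0.25],[0,0,0.25]]' --jaw '[0,0,0,0,0,0,0,0,0,0]'

```text
clock: 1.82
tcp_pos: [0.4884, 0.09, 0.4517]
tcp_rot: [2.157, 2.281, -0.0]
wrist_force: [0.1, 0.3, 0.3]
grip_width: 0.0871
```

move_arm --delta_pos '[[0,0,0],[0,0,0],[0,0,0]]' --dr '[[0,0,0],[0,0,0],[0,0,0]]' --jaw '[0,0,0]'

```text
clock: 2.07
tcp_pos: [0.4868, 0.0972, 0.4511]
tcp_rot: [-2.148, -2.292, 0.0]
wrist_force: [-0.1, 0.2, -0.2]
grip_width: 0.0871
```

```bash
python3 - <<'E'
from h import *
o=get_obs();print(o['tcp_pos'],o['q'].round(2),o['clock']); im,d=snap('wrist','w1'); print((-d['R'].T@d['t']).round(3)); print(d['R'].round(2))
E
```

```text
[0.4868014  0.09717526 0.4511229 ] [-0.8   0.03  0.55  1.6  -0.02  1.52 -0.19] 2.0667
[0.482 0.173 0.613]
[[ 1.    0.07 -0.  ]
 [ 0.06 -0.96  0.28]
 [ 0.02 -0.28 -0.96]]
```

View pics/w1.png

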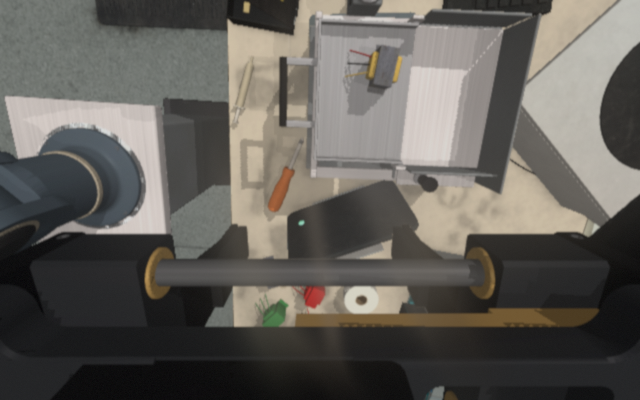

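The wrist view shows the tray (310–400, 20–175) with one transformer at (383,67), the handle at x≈283 (rows 57–125) and the knob at (430,184). I still need to check whether a fourth transformer is hidden.

```bash
python3 - <<'E'
from h import *
im,d=load('w1')
for n,u,v,z in(('knob',430,184,.18),('h top',283,57,.143),('h bot',283,125,.143),('tray nearleft lip',316,14,.157),('tray nearright',316,174,.157),('tr',383,67,.165)): print(n,onz(d,u,v,z).round(3))
s,ds=snap('side','side1'); s2,_=snap('scene','scene1')
a=cv2.resize(s[150:330,0:440],(800,327),interpolation=cv2.INTER_CUBIC); b=cv2.resize(s2[60:320,150:470],(335,272))
o=np.zeros((600,800,3),np.uint8); o[:327]=a; o[327:599,:335]=b; cv2.imwrite('pics/c2.png',o[:,:,::-1])
E
```

```text
knob [0.657 0.076 0.18 ]
h top [0.423 0.244 0.143]
h bot [0.426 0.147 0.143]
tray nearleft lip [0.468 0.299 0.157]
tray nearright [0.482 0.075 0.157]
tr [0.567 0.237 0.165]
```

View pics/c2.png

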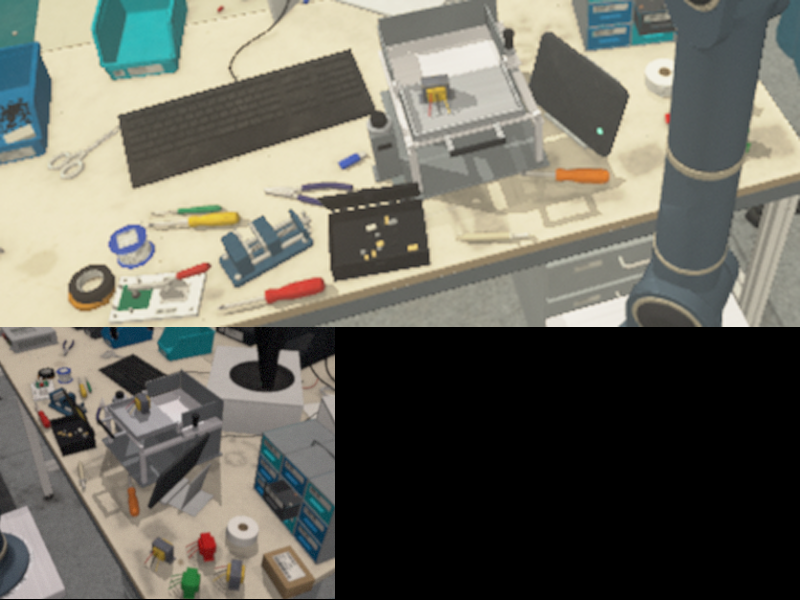

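No fourth transformer shows left of the station or behind it. Next I'll look at the right-hand area from above.

move_arm --delta_pos '[[-4,0,0],[-8,0,0],[-12,0,0],[-16,-1,1],[-20,-2,2],[-23,-3,3],[-26,-3,4],[-26,-3,4],[-26,-3,4]]' --dr '[[0,0,0],[0,0,0],[0,0,0],[0,0,0],[0,0,0],[0,0,0],[0,0,0],[0,0,0],[0,0,0]]' --jaw '[0,0,0,0,0,0,0,0,0]'

```text
clock: 2.97
tcp_pos: [0.4733, -0.166, 0.411]
tcp_rot: [-2.152, -2.287, 0.001]
wrist_force: [0.3, 0.0, 0.3]
grip_width: 0.087
```

```bash
python3 - <<'E'
from h import *
o=get_obs();print(o['tcp_pos'],o['q'].round(2),o['clock']); im,d=snap('wrist','w2'); print((-d['R'].T@d['t']).round(3))
cv2.imwrite('pics/w2c.png',cv2.resize(im[0:260,100:500],(800,520))[:,:,::-1])
E
```

```text
[ 0.4733054  -0.16598795  0.41099498] [-0.51  0.05  0.81  1.68 -0.04  1.43  0.37] 2.9667
[ 0.469 -0.09   0.573]
```

View pics/w2c.png

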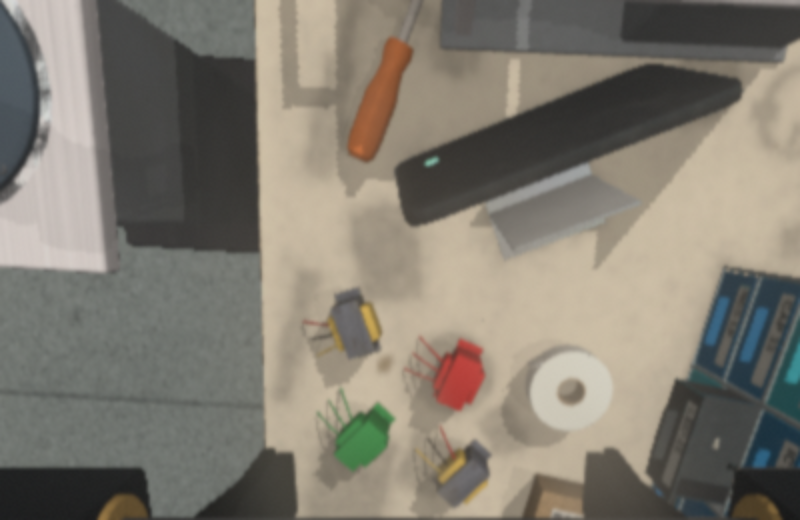

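Two loose transformers are there, with core centres at crop (353,324) and (464,476). The red and green decoys, the roll and the carton sit between and beside them. That makes three in all.

```bash
python3 - <<'E'
from h import *
im,d=load('w2')
f=lambda u,v,z:onz(d,100+u/2,v/2,z)
for n,c,a,b in(('A',(353,324),(347,292),(365,356)),('B',(464,476),(482,450),(443,500)),('Red',(460,375),(472,345),(449,408)),('G',(362,436),(386,409),(338,466))):
    P=f(*c,.042); A=f(*a,.035);B=f(*b,.035); v=A-B; print(n,P.round(3),'axis yaw',np.arctan2(v[1],v[0]).round(3),np.linalg.norm(v).round(3))
print('roll',f(571,390,.032).round(3), 'carton corner',f(535,478,.045).round(3))
sc,ds=load('scene1')
for n,X in(('A',f(353,324,.042)),('B',f(464,476,.042))): print(n,proj(ds,X))
P=f(353,324,.042); goto([P[0],P[1],.15],1.85)
E
```

```text
A [ 0.395 -0.187  0.042] axis yaw 1.867 0.062
B [ 0.508 -0.331  0.042] axis yaw 1.017 0.067
Red [ 0.496 -0.229  0.042] axis yaw 1.302 0.066
G [ 0.406 -0.295  0.042] axis yaw 0.942 0.077
roll [ 0.605 -0.24   0.032] carton corner [ 0.577 -0.328  0.045]
A [304.11396504 265.67412511]
B [373.10483165 287.05516393]
dpos [-1.72 -8.   26.13] dr [-1.000e-03 -0.000e+00  1.356e+00] q7 0.37 t 3.0167
```

move_arm --delta_pos '[[0,-1,3],[0,-2,6],[-0.5,-3,9],[-1,-4,12],[-1.3,-5,15],[-1.7,-6,18],[-1.7,-7,21],[-1.7,-8,24],[-1.7,-8,26],[-1.7,-8,26]]' --dr '[[0,0,0.12],[0,0,0.24],[0,0,0.36],[0,0,0.48],[0,0,0.6],[0,0,0.72],[0,0,0.84],[0,0,0.96],[0,0,1.08],[0,0,1.2]]' --jaw '[0,0,0,0,0,0,0,0,0,0]'

```text
clock: 3.85
tcp_pos: [0.3929, -0.1842, 0.1481]
tcp_rot: [-3.065, -0.672, 0.01]
wrist_force: [0.1, 0.1, 0.6]
grip_width: 0.0872
```

move_arm --delta_pos '[[0,0,0],[0,0,0],[0,0,0]]' --dr '[[0,0,0.12],[0,0,0.16],[0,0,0.16]]' --jaw '[0,0,0]'

```text
clock: 4.1
tcp_pos: [0.3962, -0.1856, 0.1513]
tcp_rot: [-3.111, -0.435, 0.0]
wrist_force: [1.0, -0.3, 0.2]
grip_width: 0.0871
```

```bash
python3 - <<'E'
from h import *
o=get_obs();print(o['tcp_pos'],o['q'].round(2),o['clock']); im,d=snap('wrist','w3'); print((-d['R'].T@d['t']).round(3))
goto([.395,-.187,.01],1.86)
cv2.imwrite('pics/w3c.png',im[:,:,::-1])
for X in([.395,-.187,.042],o['tcp_pos'],[.395-.025*np.sin(.29),-.187+.025*np.cos(.29),.042],[.395+.025*np.sin(.29),-.187-.025*np.cos(.29),.042]): print(proj(d,X).round(0))
E
```

```text
[ 0.396233   -0.18555986  0.15132421] [-0.49  0.24  0.98  2.19 -0.27  0.84 -0.64] 4.1
[ 0.469 -0.165  0.313]
dpos [-0.14  0.09 14.14] dr [-0.   -0.   -0.01] q7 -0.64 t 4.15
[321. 193.]
[320. 240.]
[295. 193.]
[347. 193.]
```

View pics/w3c.png

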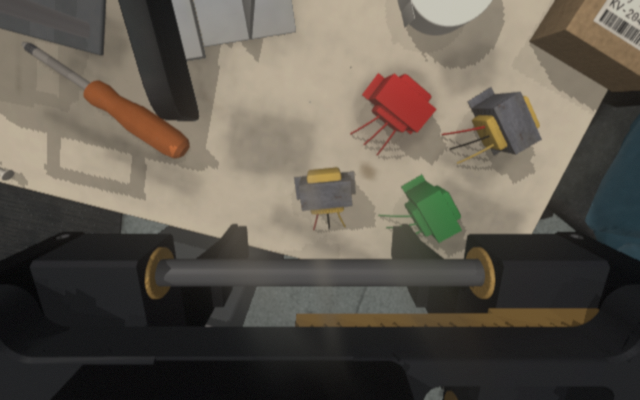

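move_arm --delta_pos '[[0.1,0.4,3],[0.1,0.4,6],[0.1,0.4,9],[0.1,0.4,12],[0.1,0.4,14],[0.1,0.4,14.1],[0.1,0.4,14.1],[0.1,0.4,14.1],[0.1,0.4,14.1],[0.1,0.4,14.1]]' --dr '[[0,0,0],[0,0,0],[0,0,0],[0,0,0],[0,0,0],[0,0,0],[0,0,0],[0,0,0],[0,0,0],[0,0,0]]' --jaw '[0.14,0.14,0.14,0.14,0.14,0.14,0.5,0.5,0.5,0.5]' --force 30

```text
clock: 4.98
tcp_pos: [0.3982, -0.1911, 0.0116]
tcp_rot: [3.111, 0.43, 0.004]
wrist_force: [-0.6, -0.1, -0.0]
grip_width: 0.0557
```

move_arm --delta_pos '[[0,0,0],[0,0,0],[0,0,-1.5],[0,0,-5],[0,0,-9],[0,0,-13],[0,0,-17],[0,0,-21],[0,0,-25],[0,0,-25]]' --dr '[[0,0,0],[0,0,0],[0,0,0],[0,0,0],[0,0,0],[0,0,0],[0,0,0],[0,0,0],[0,0,0],[0,0,0]]' --jaw '[0.6,0.6,0.6,0.6,0.6,0.6,0.6,0.6,0.6,0.6]'

```text
clock: 5.82
tcp_pos: [0.4007, -0.1933, 0.2667]
tcp_rot: [-3.112, -0.429, -0.025]
wrist_force: [1.3, -0.6, -3.4]
grip_width: 0.0506
```

```bash
python3 - <<'E'
from h import *
o=get_obs();print(o['grip_width'],o['wrist_force'],o['q'].round(2))
goto([.43,.0,.27],1.6); goto([.56,.145,.27],1.6)
E
```

```text
0.05056410812850896 [ 1.34797495 -0.63367064 -3.39082504] [-0.72 -0.    1.11  2.04 -0.01  1.09 -0.9 ]
dpos [  8.05 -17.81  -0.23] dr [-0.    -0.016  0.245] q7 -0.9 t 5.8167
dpos [ 24.49 -28.25   0.  ] dr [-0.    -0.016  0.245] q7 -0.9 t 5.8167
```

move_arm --delta_pos '[[0.5,-1,-3],[2,-4,-5],[4,-8,-6],[6,-12,-6],[8.5,-15,-6],[11.5,-18,-6],[14.5,-20.5,-6],[17.5,-23,-6],[20.5,-25.5,-6],[23,-27.5,-6]]' --dr '[[0,0,0.03],[0,0,0.06],[0,0,0.09],[0,0,0.12],[0,0,0.15],[0,0,0.18],[0,0,0.21],[0,0,0.24],[0,0,0.24],[0,0,0.24]]' --jaw '[0.6,0.6,0.6,0.6,0.6,0.6,0.6,0.6,0.6,0.6]'

```text
clock: 6.65
tcp_pos: [0.5443, 0.1392, 0.3187]
tcp_rot: [-3.141, -0.058, 0.003]
wrist_force: [0.3, 0.2, -2.5]
grip_width: 0.0509
```

move_arm --delta_pos '[[0,0,0],[0,0,0],[0,0,0]]' --dr '[[0,0,0],[0,0,0],[0,0,0]]' --jaw '[0.6,0.6,0.6]'

```text
clock: 6.9
tcp_pos: [0.5433, 0.1348, 0.3192]
tcp_rot: [3.14, 0.052, -0.004]
wrist_force: [0.1, 0.4, -3.2]
grip_width: 0.0511
```

```bash
python3 - <<'E'
from h import *
o=get_obs();print(o['grip_width'],o['wrist_force'],o['q'].round(2),o['tcp_pos'])
im,d=snap('wrist','w4'); print((-d['R'].T@d['t']).round(3))
cv2.imwrite('pics/w4c.png',im[:,:,::-1])
E
```

```text
0.051142583751335007 [ 0.08329664  0.38943144 -3.18796299] [-0.93  0.24  0.75  1.71 -0.17  1.26 -1.67] [0.54325426 0.1347891  0.31924442]
[0.62  0.137 0.481]
```

View pics/w4c.png

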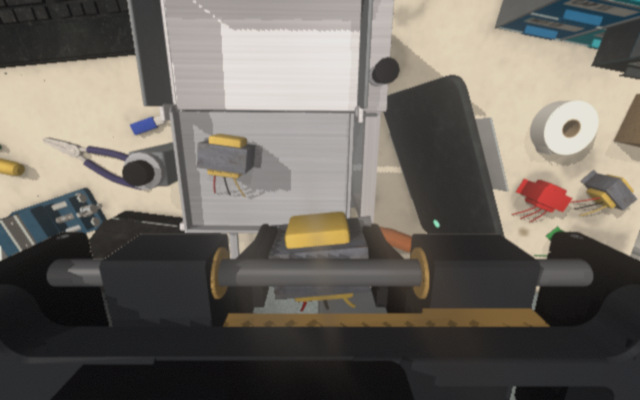

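The held transformer is in the jaws. The tray's hinge edge is at row ≈110 (cols 180–355), the transformer already on the tray is at (227,157), the counter top is at (138,172) and the knob is at (385,70).

```bash
python3 - <<'E'
from h import *
im,d=load('w4')
K=onz(d,385,70,.18); C=onz(d,138,172,.153); print('K',K,'C',C)
T=onz(d,227,157,.184);print('tr',T,onz(d,197,157,.182),onz(d,255,157,.182))
v=(K-C)[:2]; l=np.array([.110,-.276]); yaw=np.arctan2(v[1],v[0])-np.arctan2(l[1],l[0]); print('yaw',yaw,np.hypot(*v),np.hypot(*l))
def st(K,C,yaw):
    R=np.array([[np.cos(yaw),-np.sin(yaw)],[np.sin(yaw),np.cos(yaw)]]); return (K[:2]-R@[.04,-.126]),(C[:2]-R@[-.07,.15])
print(st(K,C,yaw))
print('hinge L,R',onz(d,178,108,.142),onz(d,355,111,.142))
# scene+side triangulation check of knob
goto([.535,.12,.2],1.6)
E
```

```text
K [0.65708376 0.07600626 0.18      ] C [0.54330209 0.34219114 0.153     ]
tr [0.56919281 0.22998395 0.184     ] [0.56783241 0.26138229 0.182     ] [0.56980597 0.20188008 0.182     ]
yaw 0.024690616807244936 0.28948343496380324 0.29711277320236507
(array([0.61398525, 0.20098033]), array([0.61698397, 0.19396502]))
hinge L,R [0.61509556 0.29446081 0.142     ] [0.61842886 0.09762349 0.142     ]
dpos [-0.85  1.39 11.98] dr [0.001 0.001 0.003] q7 -1.67 t 6.95
```

move_arm --delta_pos '[[0,0,0],[0,0,0],[0,0,0],[0,0,0],[0,0,0],[0,0,0],[0,0,0],[0,0,0],[0,0,0],[0,0,0]]' --dr '[[0,0,-0.12],[0,0,-0.24],[0,0,-0.36],[0,0,-0.48],[0,0,-0.6],[0,0,-0.72],[0,0,-0.84],[0,0,-0.96],[0,0,-1.08],[0,0,-1.2]]' --jaw '[0.6,0.6,0.6,0.6,0.6,0.6,0.6,0.6,0.6,0.6]'

```text
clock: 7.78
tcp_pos: [0.5433, 0.1341, 0.3208]
tcp_rot: [-2.559, -1.822, -0.001]
wrist_force: [-0.2, 0.3, -2.4]
grip_width: 0.0509
```

move_arm --delta_pos '[[0,0,0],[0,0,0],[0,0,0],[0,0,0],[0,0,0],[0,0,0]]' --dr '[[0,0,-0.12],[0,0,-0.24],[0,0,-0.36],[0,0,-0.36],[0,0,-0.36],[0,0,-0.36]]' --jaw '[0.6,0.6,0.6,0.6,0.6,0.6]'

```text
clock: 8.28
tcp_pos: [0.5437, 0.135, 0.3207]
tcp_rot: [-2.2, -2.242, -0.001]
wrist_force: [-0.4, 0.3, -2.9]
grip_width: 0.0509
```

```bash
python3 - <<'E'
from h import *
o=get_obs();print(o['grip_width'],o['wrist_force'],o['q'].round(2),o['tcp_pos'])
goto([.5445,.151,.155],0.02)
E
```

```text
0.050938926441711115 [-0.35997192  0.3005583  -2.88791731] [-0.73  0.22  0.51  1.7  -0.11  1.25 -0.19] [0.54372368 0.1349666  0.32066044]
dpos [ 1.59  0.1  16.57] dr [ 0.    -0.001 -0.001] q7 -0.19 t 8.2833
```

move_arm --delta_pos '[[0.8,0,3],[1.6,0.1,6],[1.6,0.1,9],[1.6,0.1,12],[1.6,0.1,14],[1.6,0.1,15.2],[1.6,0.1,16],[1.6,0.1,16.4],[1.6,0.1,16.4],[1.6,0.1,16.4]]' --dr '[[0,0,0],[0,0,0],[0,0,0],[0,0,0],[0,0,0],[0,0,0],[0,0,0],[0,0,0],[0,0,0],[0,0,0]]' --jaw '[0.6,0.6,0.6,0.6,0.6,0.6,0.6,0.6,0.6,0.6]'

```text
clock: 9.12
tcp_pos: [0.5455, 0.152, 0.1575]
tcp_rot: [2.196, 2.246, 0.003]
wrist_force: [0.2, 0.5, -2.2]
grip_width: 0.051
```

move_arm --delta_pos '[[0,0,0.1],[0,0,0.1],[0,0,0.1],[0,0,0.1],[0,0,0.1],[0,0,-2],[0,0,-6],[0,0,-10],[0,0,-14],[0,0,-18]]' --dr '[[0,0,0],[0,0,0],[0,0,0],[0,0,0],[0,0,0],[0,0,0],[0,0,0],[0,0,0],[0,0,0],[0,0,0]]' --jaw '[0.6,0.2,0.2,0.2,0.2,0.2,0.2,0.2,0.14,0.14]'

```text
clock: 9.95
tcp_pos: [0.5444, 0.1516, 0.3388]
tcp_rot: [2.196, 2.246, 0.001]
wrist_force: [1.5, -0.3, 0.6]
grip_width: 0.0734
```

```bash
python3 - <<'E'
from h import *
o=get_obs();print(o['grip_width'],o['wrist_force'],o['q'].round(2),o['tcp_pos'])
im,d=snap('wrist','w5')
cv2.imwrite('pics/w5c.png',im[:,:,::-1])
goto([.508,-.331,.3],1.0);goto([.45,-.12,.32],0.6)
E
```

```text
0.07336708698918083 [ 1.48127513 -0.33881595  0.58050948] [-0.76  0.21  0.5   1.66 -0.11  1.29 -0.21] [0.54440739 0.15156384 0.3387784 ]
dpos [-48.27  -5.22   4.37] dr [ 0.017  0.001 -0.977] q7 -0.21 t 10.0
dpos [-27.03 -10.51   2.43] dr [ 0.016 -0.002 -0.577] q7 -0.21 t 10.0
```

View pics/w5c.png

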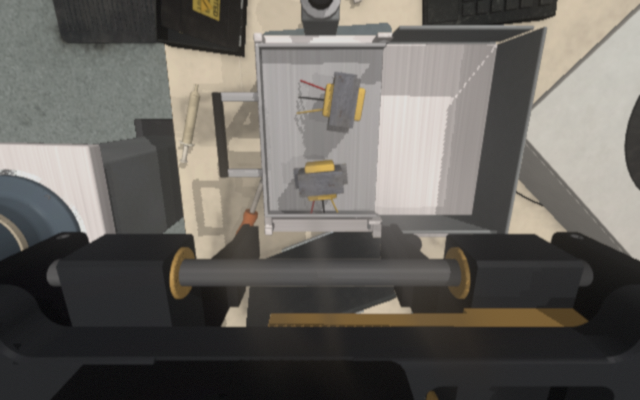

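move_arm --delta_pos '[[-4,-1,0],[-8,-2,0],[-12,-3,0],[-16,-4,0],[-20,-5,0],[-24,-5.5,0],[-28,-6,0],[-32,-6,0],[-36,-6,1],[-40,-6,3]]' --dr '[[0,0,-0.1],[0,0,-0.2],[0,0,-0.3],[0,0,-0.4],[0,0,-0.5],[0,0,-0.6],[0,0,-0.7],[0,0,-0.8],[0,0,-0.9],[0,0,-0.98]]' --jaw '[0.14,0.14,0.14,0.14,0.14,0.14,0.14,0.14,0.14,0.14]'

```text
clock: 10.83
tcp_pos: [0.4946, -0.2379, 0.3144]
tcp_rot: [0.878, 3.01, 0.001]
wrist_force: [0.1, 0.4, -0.4]
grip_width: 0.0746
```

move_arm --delta_pos '[[0,0,0],[0,0,0]]' --dr '[[0,0,0],[0,0,0]]' --jaw '[0.14,0.14]'

```text
clock: 11.0
tcp_pos: [0.4924, -0.2378, 0.3117]
tcp_rot: [-0.896, -3.009, 0.001]
wrist_force: [0.4, 1.7, 0.2]
grip_width: 0.0752
```

```bash
python3 - <<'E'
from h import *
o=get_obs();print(o['grip_width'],o['wrist_force'],o['q'].round(2),o['tcp_pos'])
goto([.508,-.331,.15],1.017)
E
```

```text
0.0751790591856603 [0.38285696 1.65023285 0.20811679] [-0.19  0.21  0.68  1.75 -0.14  1.23  1.52] [ 0.49241962 -0.23783878  0.311748  ]
dpos [-6.42 -6.93 16.17] dr [-0.001 -0.001 -0.025] q7 1.52 t 11.0
```

move_arm --delta_pos '[[-2,-2,3],[-4,-4,6],[-6,-6.5,9],[-6.4,-6.9,12],[-6.4,-6.9,15],[-6.4,-6.9,16],[-6.4,-6.9,16],[-6.4,-6.9,16]]' --dr '[[0,0,-0.02],[0,0,-0.02],[0,0,-0.02],[0,0,-0.02],[0,0,-0.02],[0,0,-0.02],[0,0,-0.02],[0,0,-0.02]]' --jaw '[0.14,0.14,0.14,0.14,0.14,0.14,0.14,0.14]'

```text
clock: 11.67
tcp_pos: [0.5113, -0.3271, 0.1534]
tcp_rot: [0.854, 3.022, 0.001]
wrist_force: [0.7, -0.2, 1.0]
grip_width: 0.075
```

```bash
python3 - <<'E'
from h import *
o=get_obs();print(o['grip_width'],o['wrist_force'],o['q'].round(2),o['tcp_pos'])
im,d=snap('wrist','w6')
cv2.imwrite('pics/w6c.png',im[:,:,::-1])
print(proj(d,[o['tcp_pos'][0],o['tcp_pos'][1],.042]))
goto([.508,-.331,.011],1.017)
E
```

```text
0.07503069059267656 [ 0.67801008 -0.15522315  1.01683081] [ 0.04  0.48  0.63  1.8  -0.34  0.97  1.83] [ 0.51129679 -0.32710995  0.15341315]
[319.32391195 191.31412526]
dpos [ 0.19 -0.48 14.34] dr [0.001 0.003 0.003] q7 1.83 t 11.7167
```

View pics/w6c.png

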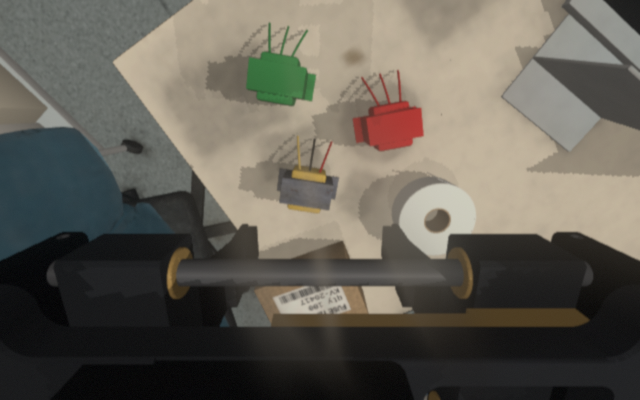

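move_arm --delta_pos '[[0.1,-1,2],[0.1,-1,5],[0.1,-1,8],[0.1,-1,11],[0.1,-1,13.5],[0.1,-1,14.2],[0.1,-1,14.2],[0.1,-1,14.2],[0.1,-1,14.2],[0.1,-1,14.2]]' --dr '[[0,0,0.04],[0,0,0.07],[0,0,0.07],[0,0,0.07],[0,0,0.07],[0,0,0.07],[0,0,0.07],[0,0,0.07],[0,0,0.07],[0,0,0.07]]' --jaw '[0.14,0.14,0.14,0.14,0.14,0.14,0.14,0.5,0.5,0.6]' --force 30

```text
clock: 12.55
tcp_pos: [0.5055, -0.337, 0.0128]
tcp_rot: [0.961, 2.987, -0.001]
wrist_force: [-0.2, 0.3, 0.9]
grip_width: 0.0617
```

move_arm --delta_pos '[[0,0,0],[0,0,0],[0,0,-1.5],[0,0,-5],[0,0,-9],[0,0,-13],[0,0,-17],[0,0,-21],[0,0,-25],[0,0,-29]]' --dr '[[0,0,0],[0,0,0],[0,0,0],[0,0,0],[0,0,0],[0,0,0],[0,0,0],[0,0,0],[0,0,0],[0,0,0]]' --jaw '[0.6,0.6,0.6,0.6,0.6,0.6,0.6,0.6,0.6,0.6]'

```text
clock: 13.38
tcp_pos: [0.503, -0.3356, 0.3021]
tcp_rot: [-0.963, -2.989, -0.001]
wrist_force: [1.0, -0.3, -2.3]
grip_width: 0.0495
```

```bash
python3 - <<'E'
from h import *
o=get_obs();print(o['grip_width'],o['wrist_force'],o['q'].round(2),o['tcp_pos'])
goto([.51,.233,.32],1.59);goto([.48,-.1,.34],0.6)
E
```

```text
0.04954097830472001 [ 0.96517017 -0.32563929 -2.34543843] [-0.03  0.35  0.73  1.63 -0.24  1.25  1.7 ] [ 0.50302306 -0.33560593  0.30207696]
dpos [32.61 46.59 -1.72] dr [ 0.001 -0.001 -0.642] q7 1.7 t 13.3833
dpos [15.62 17.79 -3.76] dr [ 0.    -0.001  0.348] q7 1.7 t 13.3833
```

move_arm --delta_pos '[[1.5,2,-2],[3.5,5,-4],[5.8,8.3,-4],[8.1,11.6,-4],[10.4,14.9,-4],[12.7,18.2,-4],[15,21.5,-4],[17.3,24.8,-4],[19.6,28.1,-4],[21.9,31.4,-4]]' --dr '[[0,0,0],[0,0,-0.06],[0,0,-0.13],[0,0,-0.2],[0,0,-0.27],[0,0,-0.35],[0,0,-0.43],[0,0,-0.5],[0,0,-0.57],[0,0,-0.64]]' --jaw '[0.6,0.6,0.6,0.6,0.6,0.6,0.6,0.6,0.6,0.6]'

```text
clock: 14.22
tcp_pos: [0.508, 0.0482, 0.3403]
tcp_rot: [0.032, -3.14, -0.001]
wrist_force: [0.8, -0.3, -4.0]
grip_width: 0.0495
```

```bash
python3 - <<'E'
from h import *
o=get_obs();print(o['grip_width'],o['wrist_force'],o['q'].round(2),o['tcp_pos'])
goto([.512,.2305,.156],1.59)
E
```

```text
0.04954783079028273 [ 0.82849887 -0.33315208 -3.99815416] [-0.57  0.1   0.44  1.77 -0.05  1.28  1.47] [0.50797721 0.04820388 0.34026571]
dpos [-0.79 18.21 18.43] dr [ 0.    -0.001  0.001] q7 1.47 t 14.2167
```

move_arm --delta_pos '[[-0.2,4,0],[-0.4,8,0],[-0.6,12,0],[-0.8,16,0],[-0.8,18.2,0],[-0.8,18.2,3],[-0.8,18.2,7],[-0.8,18.2,11],[-0.8,18.2,14],[-0.8,18.2,14]]' --dr '[[0,0,0],[0,0,0],[0,0,0],[0,0,0],[0,0,0],[0,0,0],[0,0,0],[0,0,0],[0,0,0],[0,0,0]]' --jaw '[0.6,0.6,0.6,0.6,0.6,0.6,0.6,0.6,0.6,0.6]'

```text
clock: 15.05
tcp_pos: [0.5087, 0.2264, 0.1936]
tcp_rot: [0.027, -3.128, 0.012]
wrist_force: [-1.8, -0.7, -3.4]
grip_width: 0.0497
```

```bash
python3 - <<'E'
from h import *
o=get_obs();print(o['grip_width'],o['wrist_force'],o['q'].round(2),o['tcp_pos'])
goto([.512,.2305,.156],1.59)
E
```

```text
0.04967899294221241 [-1.78760479 -0.6716349  -3.35140599] [-0.74  0.32  0.3   1.86 -0.11  1.    1.2 ] [0.5087433  0.226398   0.19362461]
dpos [-0.38  0.43  3.75] dr [-0.007 -0.013 -0.002] q7 1.2 t 15.05
```

move_arm --delta_pos '[[0,0,1],[0,0,2],[0,0,3],[0,0,3.8],[0,0,4.2],[0,0,4.4],[0,0,4.4],[0,0,4.4],[0,0,4.4]]' --dr '[[0,0,0],[0,0,0],[0,0,0],[0,0,0],[0,0,0],[0,0,0],[0,0,0],[0,0,0],[0,0,0]]' --jaw '[0.6,0.6,0.6,0.6,0.6,0.6,0.6,0.6,0.6]'

```text
clock: 15.8
tcp_pos: [0.5219, 0.2295, 0.1653]
tcp_rot: [-0.025, 3.124, 0.011]
wrist_force: [-0.3, -4.2, 27.3]
grip_width: 0.0498
```

move_arm --delta_pos '[[0,0,0],[0,0,0],[0,0,0],[0,0,0],[0,0,-1],[0,0,-5],[0,0,-9],[0,0,-13],[0,0,-16],[0,0,-18]]' --dr '[[0,0,0],[0,0,0],[0,0,0],[0,0,0],[0,0,0],[0,0,0],[0,0,0],[0,0,0],[0,0,0],[0,0,0]]' --jaw '[0.25,0.25,0.25,0.25,0.25,0.25,0.25,0.25,0.25,0.25]'

```text
clock: 16.63
tcp_pos: [0.515, 0.229, 0.3411]
tcp_rot: [-0.027, 3.137, 0.004]
wrist_force: [-0.1, -0.2, 0.2]
grip_width: 0.0651
```

```bash
python3 - <<'E'
from h import *
o=get_obs();print(o['grip_width'],o['wrist_force'],o['q'].round(2),o['tcp_pos'],o['clock'])
s,d=snap('side','side2'); s2,_=snap('scene','scene2')
s=cv2.imread('pics/side2.png');s2=cv2.imread('pics/scene2.png')
o=np.zeros((600,800,3),np.uint8); o[:300,:400]=cv2.resize(s[150:270,190:350],(400,300),interpolation=2); o[:300,400:]=cv2.resize(s2[80:230,210:410],(400,300),interpolation=2)
o[300:,:400]=cv2.resize(s2[200:350,270:470],(400,300),interpolation=2)
cv2.imwrite('pics/c7.png',o)
E
```

```text
0.06512834292881584 [-0.13638036 -0.23839778  0.19874402] [-0.76  0.2   0.32  1.66 -0.07  1.29  1.16] [0.51503047 0.22896973 0.34106195] 16.6333
```

View pics/c7.png

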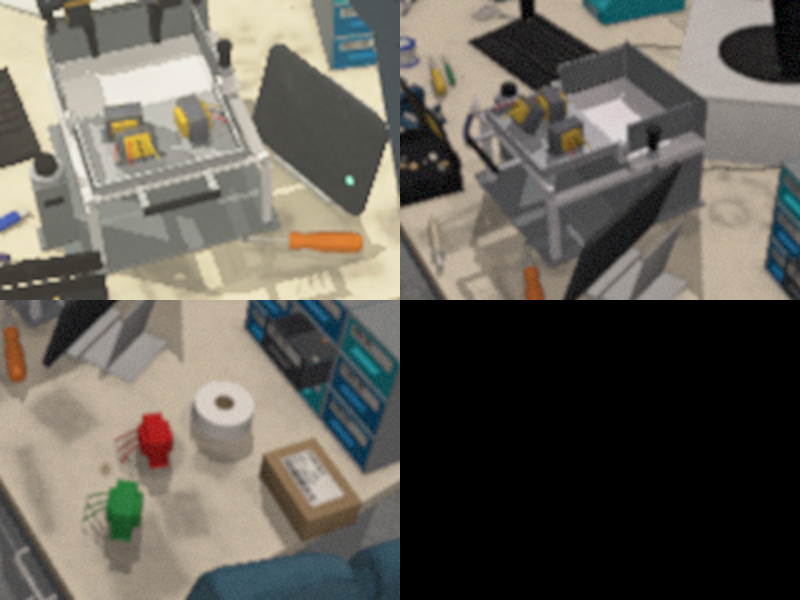

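All three transformers are on the tray and none is left on the bench apart from the red and green decoys. The driver, roll and carton haven't moved. Next I'll triangulate the knob and the display beside it.

```bash
python3 - <<'E'
from h import *
def tri(obs):
    A=np.zeros((3,3));b=np.zeros(3)
    for fn,u,v in obs:
        c,r=ray(load(fn)[1] if fn not in('side2','scene2') else load(fn.replace('2','0'))[1],u,v); r/=np.linalg.norm(r); M=np.eye(3)-np.outer(r,r); A+=M;b+=M@c
    X=np.linalg.solve(A,b)
    return X.round(4),[ (proj(load(f)[1],X)-[u,v]).round(1) for f,u,v in obs]
print('knob',tri([('scene0',336.5,148),('side0',278.8,169),('w1',430,184),('w4',385,70)]))
print('counter',tri([('scene0',264.5,124),('side0',208,215),('w4',138,172)]))
print('panel tips',tri([('w2',470,45),('scene0',349,163)]),tri([('w2',425,32),('scene0',349,163)]),tri([('w4',460,75),('scene0',349,163)]),tri([('w4',388,98),('w2',470,45)]))
# side: screen top left corner
print(tri([('side2',190+275*.4,150+45*.4),('w4',460,75)]),tri([('side2',190+275*.4,150+45*.4),('w4',388,98)]))
goto([.657,.075,.3],.02)
E
```

```text
knob (array([0.6599, 0.0732, 0.1672]), [array([ 0.6, -0.9]), array([0.3, 0.7]), array([-1.2, -0.3]), array([ 0.4, -1.3])])
counter (array([0.5417, 0.3459, 0.1457]), [array([-0.1,  0.1]), array([-0.2, -0.2]), array([ 0.7, -0. ])])
panel tips (array([0.6584, 0.0033, 0.1519]), [array([-0.7, -0.3]), array([ 0.3, -0.1])]) (array([ 0.6192, -0.0019,  0.1655]), [array([18. , 12.9]), array([-9.7,  1.1])]) (array([ 0.655 , -0.0043,  0.1586]), [array([-1.8,  2.6]), array([ 0.9, -0.3])]) (array([0.6568, 0.0325, 0.1044]), [array([ 19.5, -18.5]), array([-14. , -15.7])])
(array([ 0.6573, -0.0041,  0.158 ]), [array([ 0.4, -0.3]), array([-1.9,  0.2])]) (array([0.6291, 0.0379, 0.1794]), [array([-8.8,  2.7]), array([32.7,  4.1])])
dpos [-13.81 -15.7    4.17] dr [0.009 0.002 1.568] q7 1.16 t 16.7333
```

move_arm --delta_pos '[[-2,-2,0],[-4,-4,0],[-6,-6,0],[-8,-8,0],[-10,-10,0],[-12,-12,0],[-13.5,-14,1],[-14,-15.5,2],[-14,-15.6,4],[-14,-15.6,6]]' --dr '[[0,0,0.12],[0,0,0.24],[0,0,0.36],[0,0,0.48],[0,0,0.6],[0,0,0.72],[0,0,0.84],[0,0,0.96],[0,0,1.08],[0,0,1.2]]' --jaw '[0.43,0.43,0.43,0.43,0.43,0.43,0.43,0.43,0.43,0.43]'

```text
clock: 17.57
tcp_pos: [0.6569, 0.0729, 0.2754]
tcp_rot: [1.763, 2.6, -0.002]
wrist_force: [-0.5, 0.6, 0.1]
grip_width: 0.0499
```

move_arm --delta_pos '[[0,0,0],[0,0,0],[0,0,0],[0,0,0],[0,0,0],[0,0,0]]' --dr '[[0,0,0.12],[0,0,0.24],[0,0,0.36],[0,0,0.37],[0,0,0.37],[0,0,0.37]]' --jaw '[0.43,0.43,0.43,0.43,0.43,0.43]'

```text
clock: 18.07
tcp_pos: [0.6564, 0.0753, 0.276]
tcp_rot: [-2.198, -2.244, 0.001]
wrist_force: [-0.3, 0.3, 0.1]
grip_width: 0.0497
```

```bash
python3 - <<'E'
from h import *
o=get_obs();print(o['grip_width'],o['wrist_force'],o['q'].round(2),o['tcp_pos'],o['clock'])
im,d=snap('wrist','w7')
cv2.imwrite('pics/w7c.png',im[:,:,::-1])
print(proj(d,[.659,.074,.18]))
goto([.659,.074,.141],.02)
E
```

```text
0.04966716916383056 [-0.25311873  0.31855635  0.11412189] [-0.65  0.47  0.69  1.53 -0.31  1.25  0.11] [0.65643131 0.07532807 0.27604922] 18.0667
[322.5036225  197.26128649]
dpos [-0.13  0.25 13.53] dr [-0.001 -0.     0.   ] q7 0.11 t 18.1167
```

View pics/w7c.png

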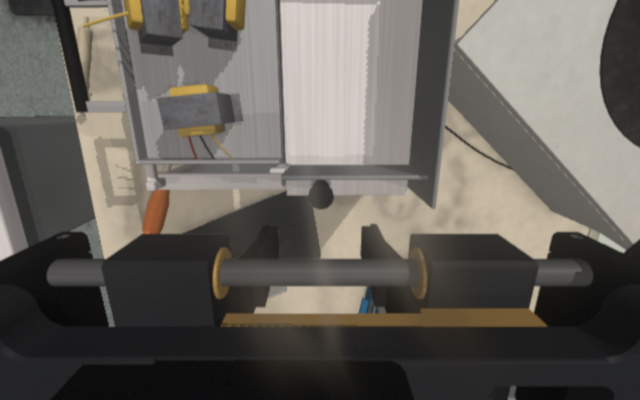

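The knob head is at (320,193), within about 4 px of where I predicted. Going down onto its neck.

move_arm --delta_pos '[[0.2,0.1,3],[0.2,0.1,6],[0.2,0.1,9],[0.2,0.1,11.5],[0.2,0.1,13],[0.2,0.1,13.4],[0.2,0.1,13.4],[0.2,0.1,13.4]]' --dr '[[0,0,0],[0,0,0],[0,0,0],[0,0,0],[0,0,0],[0,0,0],[0,0,0],[0,0,0]]' --jaw '[0.43,0.43,0.43,0.43,0.43,0.43,0.43,0.43]'

```text
clock: 18.78
tcp_pos: [0.6584, 0.077, 0.1436]
tcp_rot: [2.2, 2.241, 0.002]
wrist_force: [-0.5, 0.5, 0.2]
grip_width: 0.0493
```

move_arm --delta_pos '[[0,0,0],[0,0,0],[0,0,0],[0,0,0],[0,0,0],[0,0,0],[0,0,0],[0,0,0]]' --dr '[[0,0,0],[0,0,0],[0,0,0],[0,0,0],[0,0,0],[0,0,0],[0,0,0],[0,0,0]]' --jaw '[0.7,0.9,0.95,0.95,0.95,0.95,0.95,0.95]' --force 40

```text
clock: 19.45
tcp_pos: [0.6575, 0.0772, 0.1429]
tcp_rot: [-2.201, -2.241, 0.0]
wrist_force: [-1.5, -0.1, 3.8]
grip_width: 0.0212
```

move_arm --delta_pos '[[0,0,-0.3],[0,0,-0.6],[0,0,-0.9],[0,0,-1.2],[0,0,-1.3],[0,0,-1.3]]' --dr '[[0,0,0],[0,0,0],[0,0,0],[0,0,0],[0,0,0],[0,0,0]]' --jaw '[0.95,0.95,0.95,0.95,0.95,0.95]'

```text
clock: 19.95
tcp_pos: [0.6572, 0.0773, 0.1551]
tcp_rot: [-2.201, -2.241, 0.001]
wrist_force: [0.2, 0.4, -8.5]
grip_width: 0.0215
```

move_arm --delta_pos '[[0,-0.5,0],[0,-1.5,0],[0,-3,0],[0,-4.5,0],[0,-6,0],[0,-7.5,0],[0,-9,0],[0,-10.5,0],[0,-11.7,0],[0,-12.5,0]]' --dr '[[0,0,0],[0,0,0],[0,0,0],[0,0,0],[0,0,0],[0,0,0],[0,0,0],[0,0,0],[0,0,0],[0,0,0]]' --jaw '[0.95,0.95,0.95,0.95,0.95,0.95,0.95,0.95,0.95,0.95]'

```text
clock: 20.78
tcp_pos: [0.5316, 0.0744, 0.1557]
tcp_rot: [2.202, 2.241, 0.001]
wrist_force: [2.3, -0.8, -9.1]
grip_width: 0.0212
```

move_arm --delta_pos '[[0,-0.4,0.2],[0,-0.7,0.4],[0,-0.9,0.5],[0,-1,0.5],[0,-1,0.5]]' --dr '[[0,0,0],[0,0,0],[0,0,0],[0,0,0],[0,0,0]]' --jaw '[0.95,0.95,0.95,0.95,0.95]'

```text
clock: 21.2
tcp_pos: [0.5271, 0.0743, 0.1521]
tcp_rot: [2.197, 2.236, 0.01]
wrist_force: [9.0, -1.9, -7.6]
grip_width: 0.0212
```

move_arm --delta_pos '[[0,0.3,0],[0,0.3,0],[0,0.3,0],[0,0.3,0],[0,0.3,0],[0,0.3,-2],[0,0.3,-5],[0,0.3,-8],[0,0.3,-12],[0,0.3,-14]]' --dr '[[0,0,0],[0,0,0],[0,0,0],[0,0,0],[0,0,0],[0,0,0],[0,0,0],[0,0,0],[0,0,0],[0,0,0]]' --jaw '[0.95,0.5,0.43,0.43,0.43,0.43,0.43,0.43,0.43,0.43]'

```text
clock: 22.03
tcp_pos: [0.5272, 0.0747, 0.295]
tcp_rot: [2.2, 2.24, 0.009]
wrist_force: [1.4, 0.2, -0.1]
grip_width: 0.0492
```

```bash
python3 - <<'E'
from h import *
o=get_obs();print(o['grip_width'],o['wrist_force'],o['q'].round(2),o['tcp_pos'],o['clock'])
im,d=snap('wrist','w8')
cv2.imwrite('pics/w8c.png',im[:,:,::-1])
print(proj(d,[.527,.074,.18]))
goto([.4255,.1937,.143],.02)
E
```

```text
0.04921616550539713 [ 1.40910839  0.23685394 -0.08730883] [-0.86  0.2   0.75  1.81 -0.15  1.18 -0.04] [0.52720238 0.07472747 0.29503218] 22.0333
[318.78988187 191.34669575]
dpos [ 12.   -10.29  15.41] dr [ 0.01  -0.004 -0.002] q7 -0.04 t 22.0833
```

View pics/w8c.png

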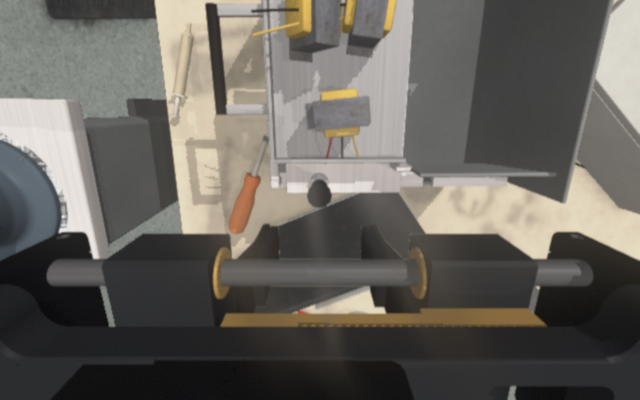

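The box is now open, the knob is at (319,192) with the cover drawn back, and the handle bar is at x≈214.

```bash
python3 - <<'E'
from h import *
d=load('w8')[1]
a,b=onz(d,215,5,.149),onz(d,220,113,.149); print(a,b,np.arctan2(*(a-b)[:2]))
d=load('w5')[1]; print(onz(d,221,95,.149),onz(d,226,175,.149))
h=(a+b)/2
goto([.4255,.19,.26],.02); goto([.4255,.19,.125],.02)
E
```

```text
[0.4282785  0.24230317 0.149     ] [0.42568804 0.1461244  0.149     ] 0.026927338515671903
[0.43003154 0.24124611 0.149     ] [0.42964707 0.14807453 0.149     ]
dpos [ 11.68 -10.17   3.71] dr [ 0.01  -0.004 -0.002] q7 -0.04 t 22.0833
dpos [ 11.62 -10.31  17.21] dr [ 0.01  -0.004 -0.002] q7 -0.04 t 22.0833
```

move_arm --delta_pos '[[3.5,-3,0],[6,-5.5,0],[9,-8,0],[11.8,-10,0],[11.8,-10,3],[11.8,-10,7],[11.8,-10,11],[11.8,-10,14],[11.8,-10,16],[11.8,-10,17]]' --dr '[[0,0,0],[0,0,0],[0,0,0],[0,0,0],[0,0,0],[0,0,0],[0,0,0],[0,0,0],[0,0,0],[0,0,0]]' --jaw '[0.5,0.5,0.5,0.5,0.5,0.5,0.5,0.5,0.5,0.5]'

```text
clock: 22.92
tcp_pos: [0.4216, 0.1902, 0.118]
tcp_rot: [-2.2, -2.241, 0.008]
wrist_force: [-0.3, -0.2, 0.9]
grip_width: 0.0433
```

move_arm --delta_pos '[[0,0,0.1],[0,0,0.1],[0,0,0.1],[0,0,0.1],[0,0,0.1],[0,0,0.1],[0,0,0.1]]' --dr '[[0,0,0],[0,0,0],[0,0,0],[0,0,0],[0,0,0],[0,0,0],[0,0,0]]' --jaw '[0.5,0.8,0.98,0.98,0.98,0.98,0.98]' --force 25

```text
clock: 23.5
tcp_pos: [0.4245, 0.1913, 0.1203]
tcp_rot: [2.2, 2.241, 0.004]
wrist_force: [9.0, -0.4, -1.9]
grip_width: 0.0114
```

```bash
python3 - <<'E'
from h import *
o=get_obs();print(o['grip_width'],o['wrist_force'],o['q'].round(2),o['tcp_pos'],o['clock'])
for th in np.arange(0,1.21,.1): print(round(th,2),'x',round(19*(1-np.cos(th)),2),'z',round(19*np.sin(th),2))
E
```

```text
0.011351208179293524 [ 8.97798343 -0.38471562 -1.89607512] [-1.02  0.29  0.61  2.15 -0.24  0.76 -0.24] [0.42447588 0.19127899 0.12027762] 23.5
0.0 x 0.0 z 0.0
0.1 x 0.09 z 1.9
0.2 x 0.38 z 3.77
0.3 x 0.85 z 5.61
0.4 x 1.5 z 7.4
0.5 x 2.33 z 9.11
0.6 x 3.32 z 10.73
0.7 x 4.47 z 12.24
0.8 x 5.76 z 13.63
0.9 x 7.19 z 14.88
1.0 x 8.73 z 15.99
1.1 x 10.38 z 16.93
1.2 x 12.12 z 17.71
```

move_arm --delta_pos '[[0,0.4,-0.9],[0,0.5,-1.9],[0,0.6,-2.8],[0,0.8,-3.8],[0,1,-4.7],[0,1.2,-5.6],[0,1.5,-6.5],[0,1.9,-7.4],[0,2.3,-8.3],[0,2.7,-9.1]]' --dr '[[0,0,0],[0,0,0],[0,0,0],[0,0,0],[0,0,0],[0,0,0],[0,0,0],[0,0,0],[0,0,0],[0,0,0]]' --jaw '[0.98,0.98,0.98,0.98,0.98,0.98,0.98,0.98,0.98,0.98]' --force 35

```text
clock: 24.33
tcp_pos: [0.4511, 0.1918, 0.2117]
tcp_rot: [-2.201, -2.242, -0.002]
wrist_force: [-1.4, 3.0, -6.8]
grip_width: 0.0099
```

move_arm --delta_pos '[[0,0.5,-0.8],[0,1,-1.6],[0,1.55,-2.4],[0,2.1,-3.1],[0,2.75,-3.8],[0,3.4,-4.5],[0,4.15,-5.2],[0,4.9,-5.8],[0,5.6,-6.3],[0,6.4,-6.9]]' --dr '[[0,0,0],[0,0,0],[0,0,0],[0,0,0],[0,0,0],[0,0,0],[0,0,0],[0,0,0],[0,0,0],[0,0,0]]' --jaw '[0.98,0.98,0.98,0.98,0.98,0.98,0.98,0.98,0.98,0.98]'

```text
clock: 25.17
tcp_pos: [0.5179, 0.1927, 0.2773]
tcp_rot: [2.198, 2.236, 0.005]
wrist_force: [15.6, 6.3, -31.6]
grip_width: 0.0097
```

move_arm --delta_pos '[[0,0.4,-0.25],[0,0.8,-0.5],[0,1.2,-0.75],[0,1.6,-0.95],[0,2,-1.15],[0,2.4,-1.35],[0,2.4,-1.35],[0,2.4,-1.35],[0,2.4,-1.35],[0,2.4,-1.35]]' --dr '[[0,0,0],[0,0,0],[0,0,0],[0,0,0],[0,0,0],[0,0,0],[0,0,0],[0,0,0],[0,0,0],[0,0,0]]' --jaw '[0.98,0.98,0.98,0.98,0.98,0.98,0.98,0.98,0.98,0.98]'

```text
clock: 26.0
tcp_pos: [0.5398, 0.1932, 0.2892]
tcp_rot: [2.199, 2.239, -0.002]
wrist_force: [9.5, 5.4, -27.3]
grip_width: 0.01
```

```bash
python3 - <<'E'
from h import *
o=get_obs();print(o['grip_width'],o['wrist_force'],o['q'].round(2),o['tcp_pos'],o['clock'])
snap('side','side3'); snap('scene','scene3');snap('wrist','w9')
s=cv2.imread('pics/side3.png');s2=cv2.imread('pics/scene3.png');w=cv2.imread('pics/w9.png')
o=np.zeros((600,800,3),np.uint8); o[:300,:400]=cv2.resize(s[130:270,180:367],(400,300),interpolation=2); o[:300,400:]=cv2.resize(s2[80:230,210:410],(400,300),interpolation=2)
o[300:,:480]=cv2.resize(w,(480,300))
cv2.imwrite('pics/c9.png',o)
E
```

```text
0.010007337826149926 [  9.52712096   5.40713589 -27.29142719] [-0.96  0.28  0.68  1.72 -0.19  1.2  -0.21] [0.53977571 0.19320961 0.28918656] 26.0
```

View pics/c9.png

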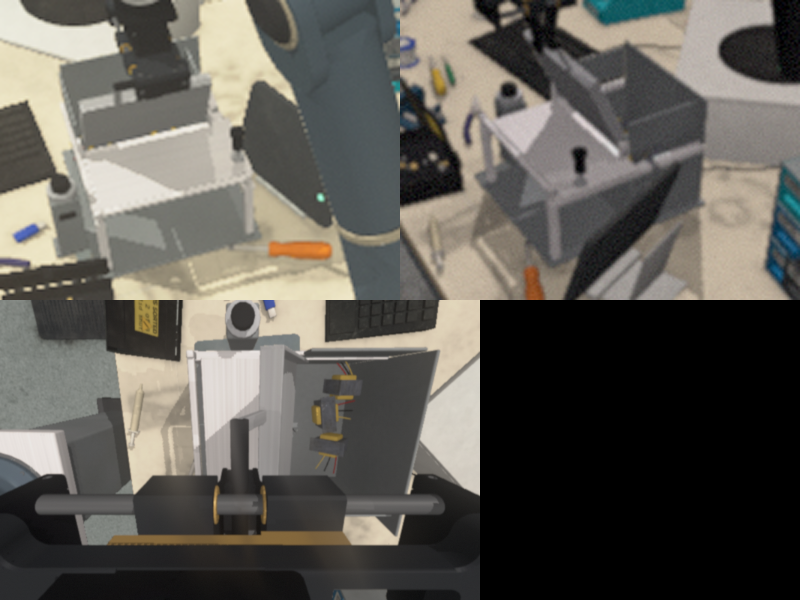

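All three transformers are in the box (wrist view: three yellow bobbins in the box opening) and the tray is up and empty. Lowering the tray.

move_arm --delta_pos '[[0,-1.5,0.9],[0,-3.1,1.9],[0,-4.6,3.1],[0,-6,4.4],[0,-7.2,5.8],[0,-8.3,7.4],[0,-9.2,9.1],[0,-9.9,10.8],[0,-10.5,12.6],[0,-10.9,14.5]]' --dr '[[0,0,0],[0,0,0],[0,0,0],[0,0,0],[0,0,0],[0,0,0],[0,0,0],[0,0,0],[0,0,0],[0,0,0]]' --jaw '[0.98,0.98,0.98,0.98,0.98,0.98,0.98,0.98,0.98,0.98]'

```text
clock: 26.98
tcp_pos: [0.4284, 0.1907, 0.1484]
tcp_rot: [-2.199, -2.24, 0.003]
wrist_force: [-8.2, 1.9, 2.8]
grip_width: 0.0091
```

move_arm --delta_pos '[[0,-0.1,0.9],[0,-0.2,1.8],[0,-0.2,2.5],[0,-0.2,2.8],[0,-0.2,2.8],[0,-0.2,2.8],[0,-0.2,2.8]]' --dr '[[0,0,0],[0,0,0],[0,0,0],[0,0,0],[0,0,0],[0,0,0],[0,0,0]]' --jaw '[0.98,0.98,0.98,0.98,0.98,0.98,0.98]'

```text
clock: 27.57
tcp_pos: [0.4246, 0.1905, 0.1197]
tcp_rot: [-2.197, -2.239, 0.011]
wrist_force: [-9.6, 2.4, 0.6]
grip_width: 0.0093
```

move_arm --delta_pos '[[0,0,0],[0,0,0],[0,0,0],[0,0,0],[0,0,-2],[0,0,-6],[0,0,-10],[0,0,-14],[0,0,-17],[0,0,-17]]' --dr '[[0,0,0],[0,0,0],[0,0,0],[0,0,0],[0,0,0],[0,0,0],[0,0,0],[0,0,0],[0,0,0],[0,0,0]]' --jaw '[0.5,0.5,0.5,0.5,0.5,0.5,0.5,0.5,0.5,0.5]'

```text
clock: 28.4
tcp_pos: [0.4327, 0.192, 0.2974]
tcp_rot: [2.201, 2.238, 0.024]
wrist_force: [1.0, -0.3, 0.4]
grip_width: 0.0435
```

```bash
python3 - <<'E'
from h import *
o=get_obs();print(o['grip_width'],o['wrist_force'],o['q'].round(2),o['tcp_pos'],o['clock'])
goto([.529,.0755,.295],.02)
E
```

```text
0.043488331008694335 [ 1.02617678 -0.32625461  0.35967719] [-1.14  0.05  0.67  1.93 -0.03  1.16 -0.44] [0.43269361 0.19197823 0.29739603] 28.4
dpos [-11.81   9.43   0.25] dr [ 0.013 -0.009 -0.003] q7 -0.44 t 28.4
```

move_arm --delta_pos '[[-3,2.4,0],[-6,4.8,0],[-9,7,0],[-11.7,9.3,0],[-11.8,9.3,0],[-11.8,9.3,3],[-11.8,9.3,6.5],[-11.8,9.3,10],[-11.8,9.3,13],[-11.8,9.3,14]]' --dr '[[0,0,0],[0,0,0],[0,0,0],[0,0,0],[0,0,0],[0,0,0],[0,0,0],[0,0,0],[0,0,0],[0,0,0]]' --jaw '[0.43,0.43,0.43,0.43,0.43,0.43,0.43,0.43,0.43,0.43]'

```text
clock: 29.23
tcp_pos: [0.5206, 0.0739, 0.1464]
tcp_rot: [-2.201, -2.239, 0.009]
wrist_force: [-1.4, 0.3, -0.0]
grip_width: 0.0498
```

move_arm --delta_pos '[[0,0,0.5],[0,0,0.5],[0,0,0.5],[0,0,0.5],[0,0,0.5],[0,0,0.5],[0,0,0.5]]' --dr '[[0,0,0],[0,0,0],[0,0,0],[0,0,0],[0,0,0],[0,0,0],[0,0,0]]' --jaw '[0.43,0.43,0.8,0.95,0.95,0.95,0.95]' --force 25

```text
clock: 29.82
tcp_pos: [0.5262, 0.075, 0.1466]
tcp_rot: [2.197, 2.238, 0.01]
wrist_force: [12.9, -0.5, -4.9]
grip_width: 0.0242
```

move_arm --delta_pos '[[0,0.5,0],[0,2,0],[0,3.5,0],[0,5,0],[0,6.5,0],[0,8,0],[0,9.5,0],[0,11,0],[0,12.2,0],[0,12.8,0]]' --dr '[[0,0,0],[0,0,0],[0,0,0],[0,0,0],[0,0,0],[0,0,0],[0,0,0],[0,0,0],[0,0,0],[0,0,0]]' --jaw '[0.95,0.95,0.95,0.95,0.95,0.95,0.95,0.95,0.95,0.95]'

```text
clock: 30.65
tcp_pos: [0.6484, 0.0778, 0.1461]
tcp_rot: [-2.195, -2.237, 0.006]
wrist_force: [-12.7, 1.7, 14.5]
grip_width: 0.0219
```

move_arm --delta_pos '[[0,0.4,0],[0,0.8,0],[0,1.1,0],[0,1.1,0]]' --dr '[[0,0,0],[0,0,0],[0,0,0],[0,0,0]]' --jaw '[0.95,0.95,0.95,0.95]'

```text
clock: 30.98
tcp_pos: [0.6574, 0.0781, 0.1421]
tcp_rot: [-2.195, -2.236, 0.012]
wrist_force: [-5.2, 1.5, -5.6]
grip_width: 0.0222
```

move_arm --delta_pos '[[0,0.3,0],[0,0.3,0],[0,0.3,0],[0,0.1,0],[0,0.1,0],[0,0.1,0],[0,0.1,0],[0,0.1,0]]' --dr '[[0,0,0],[0,0,0],[0,0,0],[0,0,0],[0,0,0],[0,0,0],[0,0,0],[0,0,0]]' --jaw '[0.95,0.95,0.95,0.6,0.5,0.43,0.43,0.43]'

```text
clock: 31.65
tcp_pos: [0.6638, 0.0772, 0.1459]
tcp_rot: [2.2, 2.24, 0.003]
wrist_force: [-0.5, -0.1, 0.1]
grip_width: 0.0459
```

move_arm --delta_pos '[[0,0,-3],[0,0,-6],[0,0,-10],[0,0,-14],[0,0,-14],[0,0,-14]]' --dr '[[0,0,0],[0,0,0],[0,0,0],[0,0,0],[0,0,0],[0,0,0]]' --jaw '[0.43,0.43,0.43,0.43,0.43,0.43]'

```text
clock: 32.15
tcp_pos: [0.6647, 0.0767, 0.2888]
tcp_rot: [2.198, 2.238, 0.01]
wrist_force: [-0.6, 0.5, -1.6]
grip_width: 0.0498
```

```bash
python3 - <<'E'
from h import *
o=get_obs();print(o['grip_width'],o['wrist_force'],o['q'].round(2),o['tcp_pos'],o['clock'])
a=[snap('wrist','w10')[0],snap('side','side4')[0],snap('scene','scene4')[0]]
# knob top location in wrist image vs w7
for f in('w7','w10'):
    im,d=load(f); g=im[150:230,280:360].max(2); m=(g<70).astype(np.uint8); k,l,s,c=cv2.connectedComponentsWithStats(m); i=1+s[1:,4].argmax(); print(f,c[i]+[280,150],s[i], proj(d,[.6585,.0765,.18]),proj(d,[.6585,.0765,.187]))
p=np.zeros((600,800,3),np.uint8); p[:300,:480]=cv2.resize(a[0],(480,300)); p[300:,:400]=cv2.resize(a[1][130:270,180:367],(400,300),interpolation=2); p[300:,400:]=cv2.resize(a[2][80:230,210:410],(400,300),interpolation=2)
cv2.imwrite('pics/c10.png',p[:,:,::-1])
goto([.542,.345,.25],1.59); goto([.542,.345,.25],.02)
E
```

```text
0.04975112516023279 [-0.56002976  0.50596727 -1.5848003 ] [-0.67  0.48  0.74  1.5  -0.33  1.28  0.12] [0.66468305 0.07666342 0.28883165] 32.15
w7 [292.71147541 212.99781421] [  0  42  30  38 915] [322.02456631 194.64306008] [322.08005545 196.82255509]
w10 [292.88689218 211.76427061] [  0  38  29  42 946] [312.36272471 192.26187406] [312.24201868 194.27416109]
dpos [ 26.97 -11.52   3.41] dr [-2.00e-03  1.00e-03  1.57e+00] q7 0.12 t 32.3
dpos [ 26.97 -11.52   3.41] dr [-0.002 -0.    -0.002] q7 0.12 t 32.3
```

View pics/c10.png

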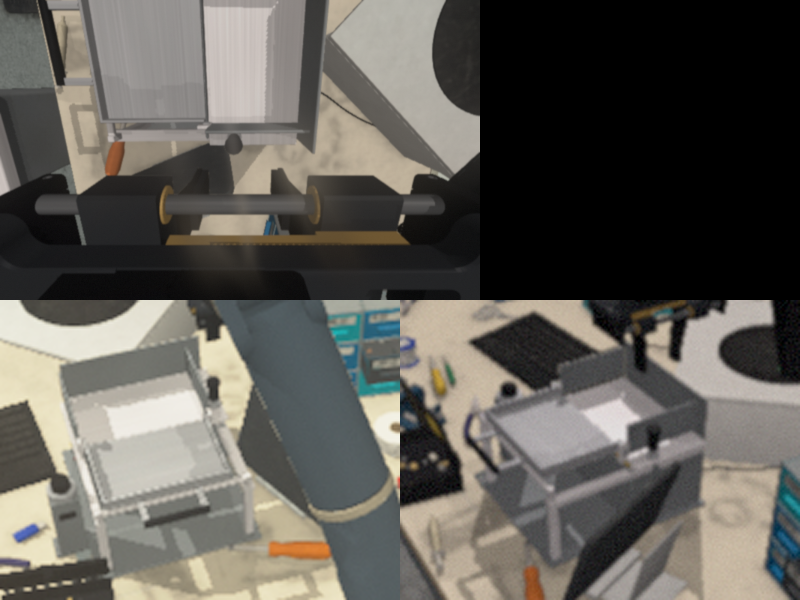

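The tray is flat and empty, and the cover looks shut. To see whether the pin is home, I'll compare the knob's position in the fixed cameras before and after.

```bash
python3 - <<'E'
from h import *
for a,b,(u,v),i in(('scene0','scene4',(336,149),0),('scene2','scene4',(336,149),0),('side1','side4',(279,170),0),('side2','side4',(279,170),0)):
    A=load(a)[0];B=load(b)[0]
    d=load(a)[1]
    t=A[v-8:v+7,u-6:u+7]; s=B[v-16:v+15,u-14:u+15]
    t4=cv2.resize(t,None,fx=4,fy=4,interpolation=2);s4=cv2.resize(s,None,fx=4,fy=4,interpolation=2)
    r=cv2.matchTemplate(s4,t4,cv2.TM_CCOEFF_NORMED); _,m,_,l=cv2.minMaxLoc(r); print(a,b,'shift px',(l[0]-32)/4,(l[1]-32)/4,m,' 7mm up would be',proj(d,[.658,.075,.187])-proj(d,[.658,.075,.18]))
E
```

```text
scene0 scene4 shift px 0.0 0.0 0.9951192736625671  7mm up would be [ 0.06978633 -1.95737567]
scene2 scene4 shift px 0.0 0.0 0.9949564933776855  7mm up would be [ 0.06978633 -1.95737567]
side1 side4 shift px 0.0 0.0 0.9990289211273193  7mm up would be [-0.07942834 -1.51274563]
side2 side4 shift px 0.0 0.0 0.9990413784980774  7mm up would be [-0.07942834 -1.51274563]
```

The knob is back exactly where it was at the start in both fixed cameras, so the pin is home. Next is the counter.

move_arm --delta_pos '[[3.5,-1.5,0],[7,-3,0],[10.5,-4.5,0],[14,-6,0],[17.5,-7.5,0],[21,-9,0],[24.5,-10.5,0],[26.9,-11.5,1],[26.9,-11.5,4],[26.9,-11.5,6]]' --dr '[[0,0,0],[0,0,0],[0,0,0],[0,0,0],[0,0,0],[0,0,0],[0,0,0],[0,0,0],[0,0,0],[0,0,0]]' --jaw '[1,1,1,1,1,1,1,1,1,1]'

```text
clock: 33.13
tcp_pos: [0.5401, 0.3469, 0.2216]
tcp_rot: [-2.194, -2.247, 0.005]
wrist_force: [-0.2, 0.7, -1.6]
grip_width: 0.001
```

move_arm --delta_pos '[[0,0,1],[0,0,2],[0,0,3],[0,0,4],[0,0,5],[0,0,5.6],[0,0,5.6],[0,0,5.6]]' --dr '[[0,0,0],[0,0,0],[0,0,0],[0,0,0],[0,0,0],[0,0,0],[0,0,0],[0,0,0]]' --jaw '[1,1,1,1,1,1,1,1]'

```text
clock: 33.8
tcp_pos: [0.543, 0.3441, 0.1691]
tcp_rot: [-2.201, -2.241, -0.0]
wrist_force: [0.2, 0.1, -0.4]
grip_width: 0.0005
```

```bash
python3 - <<'E'
from h import *
o=get_obs();print(o['grip_width'],o['wrist_force'],o['tcp_pos'],o['clock'])
goto([.5425,.3455,.14])
E
```

```text
0.0005425228776363484 [ 0.15055034  0.14194624 -0.42913968] [0.54298087 0.34408843 0.16910866] 33.8
dpos [ 0.14 -0.05  2.91] dr None q7 -0.29 t 33.8
```

move_arm --delta_pos '[[0.1,0,0.6],[0.1,0,1.2],[0.1,0,1.7],[0.1,0,2.1],[0.1,0,2.5],[0.1,0,2.8],[0.1,0,3],[0.1,0,3.1],[0.1,0,3.1],[0.1,0,3.1]]' --dr '[[0,0,0],[0,0,0],[0,0,0],[0,0,0],[0,0,0],[0,0,0],[0,0,0],[0,0,0],[0,0,0],[0,0,0]]' --jaw '[1,1,1,1,1,1,1,1,1,1]'

```text
clock: 34.63
tcp_pos: [0.543, 0.3455, 0.1413]
tcp_rot: [-2.2, -2.24, -0.003]
wrist_force: [-5.9, -1.8, 18.9]
grip_width: 0.0001
```

move_arm --delta_pos '[[0,0,0.2],[0,0,0.2],[0,0,0.2]]' --dr '[[0,0,0],[0,0,0],[0,0,0]]' --jaw '[1,1,1]'

```text
clock: 34.88
tcp_pos: [0.5431, 0.3455, 0.1412]
tcp_rot: [-2.199, -2.239, -0.003]
wrist_force: [-10.4, -3.6, 28.6]
grip_width: 0.0005
```

move_arm --delta_pos '[[0,0,-1],[0,0,-3],[0,0,-6],[0,0,-10],[0,0,-13],[0,0,-15],[0,0,-15],[0,0,-15]]' --dr '[[0,0,0],[0,0,0],[0,0,0],[0,0,0],[0,0,0],[0,0,0],[0,0,0],[0,0,0]]' --jaw '[1,1,1,1,1,1,1,1]'

```text
clock: 35.55
tcp_pos: [0.5432, 0.3452, 0.2869]
tcp_rot: [-2.201, -2.241, -0.003]
wrist_force: [0.3, -0.8, -0.2]
grip_width: 0.0002
```

```bash
python3 - <<'E'
from h import *
from workcell import close_job
o=get_obs();print(o['wrist_force'],o['tcp_pos'],o['clock'])
a,b=load('scene4')[0],snap('scene','scene5')[0]
u,v=336,149
print('knob diff',np.abs(a[v-8:v+7,u-6:u+7].astype(int)-b[v-8:v+7,u-6:u+7]).mean())
print(close_job())
E
```

```text
[ 0.28345944 -0.82654051 -0.18152014] [0.54320675 0.3452112  0.28691416] 35.55
knob diff 4.582905982905983
the job is handed in; nothing more can be done
None
```

The job is done in the order asked and handed in at about 35.6 s on the robot's clock. The module gave no verdict.

**What I did:** I put the two loose transformers on the tray with the one already there (three present in all). I then pulled up the knob, slid the cover open to its stop and tipped the tray to about 1.14 rad. After that I laid the tray flat, slid the cover shut and pressed the batch counter.

**Checks that passed:**
- **Transformers:** the wrist picture at full tip shows all three in the box, with the tray empty.
- **Tray:** the pictures after lowering show it flat.
- **Cover and plunger:** after shutting, the knob matched its starting place to within a quarter pixel in both fixed cameras. A raised pin would have shifted it 1.5 to 2 pixels.
- **Counter:** it came to a stop at about 12 mm of travel (finger tips at z = 0.141 m), with 19 to 29 N on it.
- **Driver, roll and carton:** they were where they started in the pictures taken before tipping. After that I checked only part of the bench.

**Less clean:**
- **Second transformer:** it met the tray about 1 cm early, with 27 N at the wrist, and moved about 1 cm as I set it down. It had probably slipped in the grip. It still stayed on the tray and slid into the box with the others.
- **Handle:** the wrist force reached about 36 N at full tip.
- **Final knob check:** just before handing in, I compared the knob's scene picture with the earlier one. They differed by a mean of 4.6 grey levels, and I had no reference value to judge that by.

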